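Put the coloured-glass jars back in their crate

TASK

Two blue jars and one amber jar of crushed glass have been left out on the bench: put them back in the divided wooden crate, standing upright, one to a cell, each in an empty cell whose glass tile in the bottom has the jar's colour. Set each jar down on its tile rather than dropping it, and leave the green jar, the jars already in the crate and the other things on the bench where they are.

Things in the scene. Friction and masses are not known exactly. Their poses are not given: they have to be found in the camera images.
- jar_blue_1: Jar of blue crushed glass left out on the bench, to be put away. 115 mm tall: straight body 51 mm in diameter and 87 mm high, then a white screw lid 54 mm in diameter and 28 mm high with a 40 mm disc of the glass colour on its top; about 0.3 kg, does not open. Origin: centre of the underside, z up along the jar
- jar_blue_2: The other blue jar left out on the bench, to be put away; same as jar_blue_1. 115 mm tall: straight body 51 mm in diameter and 87 mm high, then a white screw lid 54 mm in diameter and 28 mm high with a 40 mm disc of the glass colour on its top; about 0.3 kg, does not open. Origin: centre of the underside, z up along the jar
- jar_amber: Jar of amber (orange) crushed glass left out on the bench, to be put away. 115 mm tall: straight body 51 mm in diameter and 87 mm high, then a white screw lid 54 mm in diameter and 28 mm high with a 40 mm disc of the glass colour on its top; about 0.3 kg, does not open. Origin: centre of the underside, z up along the jar
- jar_green: Jar of green glass, same size as the others, standing among them on the bench; it stays where it is. 115 mm tall: straight body 51 mm in diameter and 87 mm high, then a white screw lid 54 mm in diameter and 28 mm high with a 40 mm disc of the glass colour on its top; about 0.3 kg, does not open. Origin: centre of the underside, z up along the jar
- stored_blue: Blue jar that already stands in the crate, on tile_blue_c; it stays there. 115 mm tall: straight body 51 mm in diameter and 87 mm high, then a white screw lid 54 mm in diameter and 28 mm high with a 40 mm disc of the glass colour on its top; about 0.3 kg, does not open. Origin: centre of the underside, z up along the jar
- stored_amber: Amber jar that already stands in the crate, on tile_amber_c; it stays there. 115 mm tall: straight body 51 mm in diameter and 87 mm high, then a white screw lid 54 mm in diameter and 28 mm high with a 40 mm disc of the glass colour on its top; about 0.3 kg, does not open. Origin: centre of the underside, z up along the jar
- crate: Open plywood crate, fixed to the bench, 182 mm (its x) by 269 mm (its y) by 60 mm high, walls, dividers and floor 8 mm thick, dividers as high as the walls: 2 cells along x by 3 along y, each 79 mm square inside, 87 mm from centre to centre. Cell centres at x = -43.5 or +43.5 mm, y = -87, 0 or +87 mm. Origin: centre of the underside
- tile_blue_a: Blue glass colour tile, 70 mm square and 4 mm thick, fixed in the bottom of one cell of the crate (which cell varies); the cell is empty at the start. Jars stand on its top, 12 mm above the bench. Origin: centre of the underside, in the middle of the cell, 8 mm above the bench
- tile_blue_b: Blue glass colour tile, 70 mm square and 4 mm thick, fixed in the bottom of one cell of the crate (which cell varies); the cell is empty at the start. Jars stand on its top, 12 mm above the bench. Origin: centre of the underside, in the middle of the cell, 8 mm above the bench
- tile_blue_c: Blue glass colour tile, 70 mm square and 4 mm thick, fixed in the bottom of one cell of the crate (which cell varies); the cell is taken by stored_blue. Jars stand on its top, 12 mm above the bench. Origin: centre of the underside, in the middle of the cell, 8 mm above the bench
- tile_amber_a: Amber glass colour tile, 70 mm square and 4 mm thick, fixed in the bottom of one cell of the crate (which cell varies); the cell is empty at the start. Jars stand on its top, 12 mm above the bench. Origin: centre of the underside, in the middle of the cell, 8 mm above the bench
- tile_amber_b: Amber glass colour tile, 70 mm square and 4 mm thick, fixed in the bottom of one cell of the crate (which cell varies); the cell is empty at the start. Jars stand on its top, 12 mm above the bench. Origin: centre of the underside, in the middle of the cell, 8 mm above the bench
- tile_amber_c: Amber glass colour tile, 70 mm square and 4 mm thick, fixed in the bottom of one cell of the crate (which cell varies); the cell is taken by stored_amber. Jars stand on its top, 12 mm above the bench. Origin: centre of the underside, in the middle of the cell, 8 mm above the bench
- pliers: Red-handled glass pliers, 190 mm long, 18 mm high, lying on the bench; bystander. Origin: middle, underside; length along x
- glue: White glue bottle, 44 mm in diameter, 130 mm tall, standing; bystander. Origin: centre of the underside
- scoop: Spoon, 140 mm long, lying flat; bystander. Origin: middle, underside; length along x
- brush_cup: Blue ceramic cup, 76 mm in diameter, 90 mm tall, with brushes up to 180 mm high; bystander. Origin: centre of the underside

How it is judged:
By the outcome, as a careful person would: the job done as asked, in the order asked, and still so for the second after the job is handed in, with the robot touching nothing.
It also fails if it takes over 70 s, if anything falls off the work surface, if the arm or the gripper's body presses on something with over 40 N, if the wrist force passes 120 N, or if a joint passes its speed limit or range.

ROBOT

A 7-joint arm with a two-finger parallel gripper is mounted at the origin on the work surface. World frame = base frame: x ahead of the robot, y to its left, z up, the work surface at z = 0. Lengths are in m, angles in degrees, forces in N, time in s.
With the tool pointing down it reaches from about 0.425 to 0.875 m from the base axis. Payload 4.7 kg.
Tool frame: the origin (TCP) lies on the mounting face of the last link; the fingertips stand 182 mm ahead of it and the grasp point (between the pads) lies env.grip_depth ahead of it (env.grip_depth is the distance from the TCP to the grasp point, in m); x points along the fingers, y is the direction in which the jaws open and shut, and the axes are right-handed (so a half turn about x gives the same grasp; the last joint's range is limited). The gripper opens to 87 mm and grips with 3 to 60 N. Pads are 19 mm wide; open, the fingers measure 117 mm over their backs; the gripper's body (75 mm by 190 mm) begins 51 mm behind the grasp point.
Start: joints at [67.672, 18.392, -4.016, 83.108, 1.295, 78.541, -3.26], TCP at [0.255, -0.598, 0.405] pointing down, gripper open.
Joint ranges: [-163.93, 163.93], [-17.29, 119.83], [-79.2, 71.16], [3.27, 140.29], [-89.18, 269.18], [5.43, 117.66], [-154.24, 154.24]. Speed limits (degrees/s): [147.25, 147.25, 180, 180, 180, 180, 180].

INTERFACE

Orientations are given as [roll, pitch, yaw] about the fixed x, y, z axes, in that order (R = Rz(yaw) Ry(pitch) Rx(roll)).
In Python, from cell import sensors, viewer, env gives the robot as it stands.
- The arm moves only by the tool carry_out, never from a script. Its argument "moves" is a list of rows, each a list of 4 numbers: the shift along the world's x, y, z in cm, then the turn about the world's z in rad. In form: [[tx, ty, tz, spin], ...]. A call has 1 to 12 rows; each row shifts and turns the pose as measured when the row begins; what a row does not reach is not made up. A row lasts 1/10 s, in which the tool goes at most 50 mm and 8.59 degrees, less where a joint would pass 70% of its speed; a pose out of reach is approached as far as the arm can. A call with a gripper value outside its range is refused whole. "hand" is the finger opening in cm, from 0 to 8.7, set as the call begins (left out, the last holds). The fingers move at their own pace and stop on an object; "force" is the grip in N (left out, the last holds). Time passes only in rows, so rows that do not move let the fingers close. It gives the time, the measured TCP pose, the force and the opening at its end, in the units of the state.
- sensors.get_obs(): the state, without advancing time (a new reading comes with each control period).
- viewer.read_camera(name): name is "scene" or "top" or "wrist"; returns the picture (400x640x3 uint8, red, green, blue); there is no depth.
- viewer.camera_model(name): a dict with "K" (3x3 intrinsics, pixels), "dist_coeffs" ([k1, k2, p1, p2, k3] as OpenCV has them; the pictures are not rectified), "extrinsics" (4x4, takes a point from world to camera coordinates). Camera axes: x right, y down, z forward; pixel columns grow to the right and rows downward; lengths in m; the calibration is good to about 2 mm. A picture is of the moment at which its call begins: read the wrist's pose just before it. camera_model takes no time and is no camera call; for the wrist camera it gives the pose at the moment of the call.
- env.sign_off(): hands the job in, once; it reports no verdict.
The state is a dict: "time_s": time; "qpos": joint angles; "joint_velocities": joint speeds; "effort": joint torques, N m; "tool_pos": TCP position; "tool_rot": TCP orientation; "force": force on the tool from outside, world axes, zero at the start; "wrist_torque": the same for the moment, N m; "grip_width": finger opening in m.
Only numpy, scipy, OpenCV 4.12 (cv2) and the standard library are available. Lean on these libraries where they do the work, as an engineer would, in place of code of your own. Each camera call takes 0.05 s, during which the arm holds its last target. There are 200 camera calls.

## Working session

There is one attempt and no reset: what is moved stays moved. The work goes in short steps, Python scripts to look and compute and a tool call to move; the robot and the scene stay as the last step left them, time stands still between calls to the robot, and variables do not carry over. Pictures are saved under pics/ and viewed, about 8 in all and at most 12, crops included, and the job is handed in when it is done.

Besides the shell and the picture viewer there is one more tool, called after "Emit:" as name(argument=value, ...), one argument or row to a line, values as JSON. carry_out: Moves the arm, as the interface text tells. Its arguments: {"type":"object","properties":{"moves":{"type":"array"},"hand":{"type":"number"},"force":{"type":"number"}},"required":["moves"]}

```bash
ls; mkdir -p pics
python3 - <<'E'
from cell import sensors, viewer, env
import cv2
print(env.grip_depth, sensors.get_obs())
for n in ("top","scene"):
    cv2.imwrite(f"pics/{n}0.png",viewer.read_camera(n)[:,:,::-1]); m=viewer.camera_model(n); print(n,m)
E
```

```text
pics
0.1635 {'time_s': 0.0, 'qpos': array([67.6718921 , 18.43911258, -4.01671311, 83.17533255,  1.29613326,
       78.5407802 , -3.26118476]), 'joint_velocities': array([ 0.07830331, -0.00795079,  0.01502412, -0.01945899,  0.00690609,
        0.02392703,  0.01049858]), 'effort': array([-2.47310209e-05, -4.91294539e+01, -4.03822884e-01, -3.12527204e+01,
       -6.39894395e-02,  4.36927029e-02,  1.72765772e-04]), 'tool_pos': array([ 0.25528983, -0.59754171,  0.40365698]), 'tool_rot': array([-86.60432245,  89.88989417, 116.5337074 ]), 'force': array([ 0.37777794,  0.03011062, -0.59947314]), 'wrist_torque': array([-0.01591337,  0.00327981, -0.03353844]), 'grip_width': 0.08694152730674987}
top {'K': array([[499.02819971,   0.        , 320.74163095],
       [  0.        , 499.02819971, 192.38533819],
       [  0.        ,   0.        ,   1.        ]]), 'dist_coeffs': array([0.05363015, 0.        , 0.        , 0.        , 0.        ]), 'extrinsics': array([[-0.02566069, -0.99919024, -0.03099023,  0.12482101],
       [-0.98437971,  0.03065743, -0.17336868,  0.61635605],
       [ 0.17417838,  0.0260574 , -0.98436929,  1.08114333],
       [ 0.        ,  0.        ,  0.        ,  1.        ]])}
scene {'K': array([[409.05124542,   0.        , 325.80766041],
       [  0.        , 409.05124542, 200.30655275],
       [  0.        ,   0.        ,   1.        ]]), 'dist_coeffs': array([0.01300692, 0.        , 0.        , 0.        , 0.        ]), 'extrinsics': array([[-0.09575966,  0.99539467, -0.0044191 , -0.03168994],
       [ 0.69762071,  0.0639449 , -0.71360802, -0.39609628],
       [-0.71003904, -0.07141772, -0.70053128,  1.53885323],
       [ 0.        ,  0.        ,  0.        ,  1.        ]])}
```

View pics/top0.png

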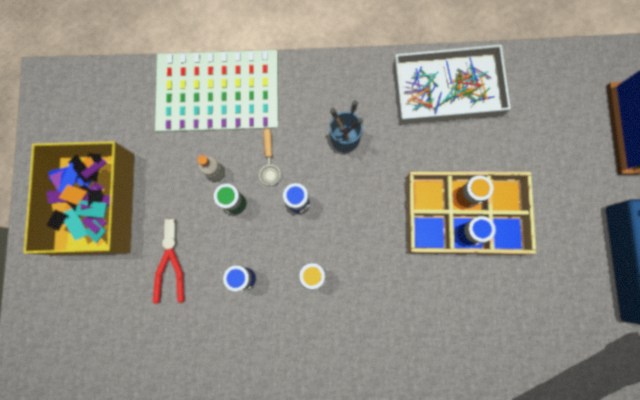

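View pics/scene0.png

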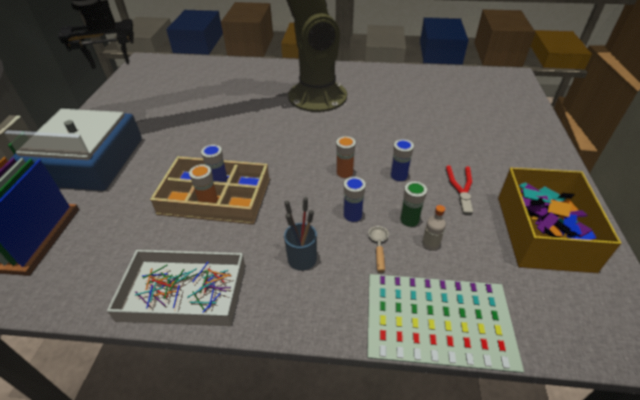

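The top view shows discs at blue (295,196) and (236,278), amber (312,276) and green (227,196). The crate spans about (410–535, 172–254), with amber in the far row, blue in the near row and the stored jars in the middle column. The scene view agrees. Next I measure positions from both views.

```bash
cat > h.py <<'E'
import cv2, numpy as np
from scipy.spatial.transform import Rotation as R
def ray(m,px,z):
    p=cv2.undistortPoints(np.array(px,float).reshape(-1,1,2),m["K"],m["dist_coeffs"]).reshape(-1,2)
    E=m["extrinsics"]; c=-E[:3,:3].T@E[:3,3]
    d=np.c_[p,np.ones(len(p))]@E[:3,:3]
    return c+d*((z-c[2])/d[:,2])[:,None]
def blobs(img,lo,hi,amin=40):
    m=cv2.inRange(cv2.cvtColor(img,cv2.COLOR_BGR2HSV),lo,hi)
    n,_,st,ce=cv2.connectedComponentsWithStats(m)
    return [(ce[i],st[i]) for i in range(1,n) if st[i,4]>=amin]
COL={"blue":((108,150,110),(128,255,255)),"amber":((10,130,150),(22,255,255)),"green":((55,100,60),(80,255,200))}
def tool(o):
    r=R.from_euler("xyz",o["tool_rot"],degrees=True).as_matrix()
    return r[:,0],r[:,1]
E
python3 - <<'E'
from h import *
from cell import viewer,sensors,env
print(tool(sensors.get_obs()))
for n in("top","scene"):
    im=cv2.imread(f"pics/{n}0.png");m=viewer.camera_model(n)
    for c,(lo,hi) in COL.items():
        for ce,st in blobs(im,lo,hi):
            print(n,c,ce.round(1),st,"z115",ray(m,ce,.115)[0,:2].round(4),"z127",ray(m,ce,.127)[0,:2].round(4),"z12",ray(m,ce,.012)[0,:2].round(4))
    if n=="top":
        # crate: wood mask hull -> corners on rim
        k=cv2.inRange(cv2.cvtColor(im,cv2.COLOR_BGR2HSV),(12,50,90),(35,255,255)); k[:,:380]=0;k[:,560:]=0;k[:150]=0;k[280:]=0
        k=cv2.morphologyEx(k,cv2.MORPH_CLOSE,np.ones((3,3)))
        q=max(cv2.findContours(k,cv2.RETR_EXTERNAL,cv2.CHAIN_APPROX_NONE)[0],key=cv2.contourArea)
        r=cv2.minAreaRect(q);print(r,ray(m,cv2.boxPoints(r),.06).round(4))
        cv2.imwrite("pics/crop1.png",cv2.resize(im[155:275,390:555],None,fx=4.5,fy=4.5,interpolation=cv2.INTER_CUBIC))
E
```

```text
(array([-7.99288373e-04,  1.51007768e-03, -9.99998540e-01]), array([ 0.39292719, -0.91956801, -0.00170268]))
top blue [ 68.3 176.7] [ 49 162  41  30 417] z115 [0.6608 0.6539] z127 [0.6581 0.6473] z12 [0.6841 0.7099]
top blue [294.9 194.7] [287 187  16  16 198] z115 [0.6058 0.1617] z127 [0.6037 0.1608] z12 [0.6237 0.1699]
top blue [429.  232.5] [415 218  29  29 760] z115 [ 0.5163 -0.1202] z127 [ 0.5152 -0.1179] z12 [ 0.5255 -0.1394]
top blue [461.5 233.1] [454 219  28  29 238] z115 [ 0.5132 -0.1875] z127 [ 0.5121 -0.1845] z12 [ 0.5221 -0.2133]
top blue [507.3 233.3] [494 219  27  29 725] z115 [ 0.5104 -0.2814] z127 [ 0.5094 -0.2773] z12 [ 0.519  -0.3163]
top blue [481.8 228.5] [473 220  18  18 241] z115 [ 0.5218 -0.2302] z127 [ 0.5207 -0.2267] z12 [ 0.5316 -0.2601]
top blue [235.3 277.9] [227 270  17  17 224] z115 [0.4325 0.2898] z127 [0.4324 0.2874] z12 [0.4336 0.3104]
top amber [ 86.9 160.6] [ 81 157  13  10  84] z115 [0.6956 0.6158] z127 [0.6925 0.6097] z12 [0.7223 0.6681]
top amber [202.1 159.8] [198 156   9   9  65] z115 [0.6898 0.3639] z127 [0.6868 0.3607] z12 [0.7158 0.3918]
to
[... 2453 characters left out ...]
121 -0.0998] z12 [ 0.5995 -0.1457]
scene amber [561.5 207.6] [549 200  28  16 283] z115 [0.6507 0.6427] z127 [0.6633 0.6343] z12 [0.5424 0.7147]
scene amber [440.2 207.6] [436 205   9   6  42] z115 [0.6764 0.3646] z127 [0.6886 0.3611] z12 [0.572  0.3946]
scene amber [554.9 230.4] [550 226  11   9  48] z115 [0.7244 0.6068] z127 [0.7357 0.599 ] z12 [0.6272 0.6734]
scene green [ 13.7 175.5] [  0 160  31  31  96] z115 [ 0.6593 -0.6953] z127 [ 0.6717 -0.6801] z12 [ 0.5523 -0.8259]
scene green [415.6 188. ] [409 184  14   9 103] z115 [0.6136 0.3119] z127 [0.6269 0.3093] z12 [0.4997 0.3338]
scene green [494.5 314.9] [492 311   6   9  41] z115 [0.9475 0.4351] z127 [0.9549 0.4304] z12 [0.8842 0.4757]
```

View pics/crop1.png

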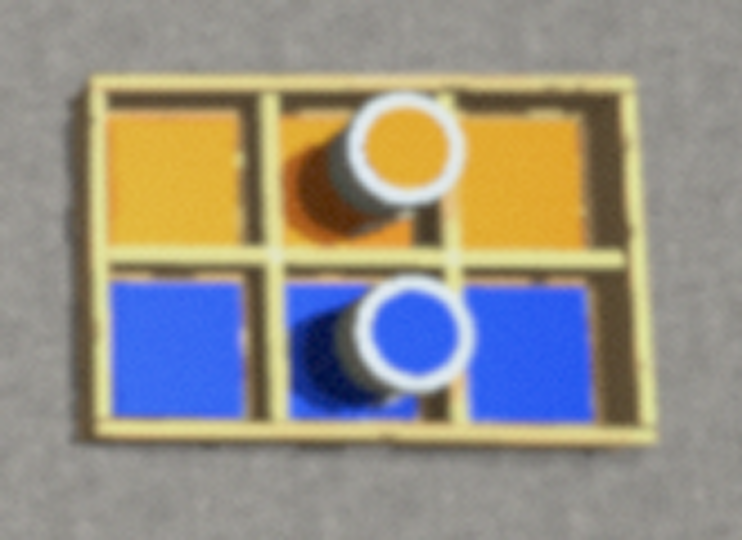

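Run:
```python
from h import *
from cell import viewer
m=viewer.camera_model("top")
c=np.array([[92,77],[635,77],[657,441],[94,438]])/4.5+[390,155]-.4
P=ray(m,c,.06)[:,:2];print(P.round(4),[np.linalg.norm(P[i]-P[i-1]).round(4) for i in range(4)])
o=P.mean(0);u=(P[0]+P[3]-P[1]-P[2]);u/=np.linalg.norm(u);print(o,"yaw",np.degrees(np.arctan2(-u[0],u[1])))
x=np.array([u[1],-u[0]])
for a in(43.5,-43.5):
    for b in(87,0,-87):print(a,b,(o+x*a/1e3+u*b/1e3).round(4))
# tile corner check, visible tile rectangles at z .012
t=np.array([[106,110],[242,110],[242,247],[106,247],[465,283],[590,285],[595,420],[468,424],[462,112],[583,116],[587,248],[460,250],[110,281],[245,281],[245,415],[110,418]])/4.5+[390,155]-.4
print(ray(m,t,.012)[:,:2].round(4))
im=cv2.imread("pics/top0.png")
for ce,st in blobs(im[260:292,295:330],(10,60,100),(28,255,255)):print("amber",ce+[295,260],st,ray(m,ce+[295,260],.115))
```

```text
[[ 0.6602 -0.0967]
 [ 0.6512 -0.3634]
 [ 0.4717 -0.356 ]
 [ 0.4794 -0.0873]] [np.float64(0.181), np.float64(0.2668), np.float64(0.1797), np.float64(0.2687)]
[ 0.56562888 -0.22586325] yaw -1.7971566208429195
43.5 87 [ 0.6118 -0.1403]
43.5 0 [ 0.6091 -0.2272]
43.5 -87 [ 0.6064 -0.3142]
-43.5 87 [ 0.5249 -0.1375]
-43.5 0 [ 0.5222 -0.2245]
-43.5 -87 [ 0.5194 -0.3115]
[[ 0.6526 -0.1105]
 [ 0.6503 -0.1809]
 [ 0.5781 -0.176 ]
 [ 0.5801 -0.1063]
 [ 0.5562 -0.2873]
 [ 0.5535 -0.3496]
 [ 0.485  -0.3454]
 [ 0.4844 -0.2825]
 [ 0.6455 -0.2934]
 [ 0.6414 -0.3543]
 [ 0.5726 -0.3499]
 [ 0.5733 -0.2863]
 [ 0.5623 -0.1074]
 [ 0.5604 -0.1763]
 [ 0.4917 -0.1715]
 [ 0.4919 -0.1032]]
amber [311.67753623 275.7173913 ] [  8   7  19  19 276] [[0.43262119 0.12924283 0.115     ]]
```

Rim corners give 180–181 × 267–269 mm, which matches the crate. The tiles at z = 12 mm agree with the cell centres to about 4 mm, and the lids agree across both views. I'll turn the jaws along x and go to blue_1 (0.434, 0.289) first.

Emit:
carry_out(
  moves=[
    [3.5, 3.5, 0, 0.14],
    [3.5, 3.5, 0, 0.14],
    [3.5, 3.5, 0, 0.14],
    [3.5, 3.5, 0, 0.14],
    [3.5, 3.5, 0, 0.14],
    [3.5, 3.5, 0, 0.14],
    [3.5, 3.5, 0, 0.14],
    [0, 4.8, 0, 0.14],
    [0, 4.8, 0, 0],
    [0, 4.8, 0, 0],
    [0, 4.8, 0, 0],
    [0, 4.8, 0, 0],
  ],
  hand=8.7,
  force=25,
)

```text
time_s: 1.3
tool_pos: [0.4972, -0.1025, 0.3956]
tool_rot: [-79.6, 89.5, -170.6]
force: [0.6, -0.6, -0.1]
grip_width: 0.0873
```

Emit:
carry_out(
  moves=[
    [0, 4.8, 0, 0],
    [0, 4.8, 0, 0],
    [0, 4.8, 0, 0],
    [0, 4.8, 0, 0],
    [-0.9, 4.4, 0, 0],
    [-1.2, 4.4, 0, 0],
    [-1.4, 4.0, 0, 0],
    [-1.4, 4.0, 0, 0],
    [-1.4, 2.0, 0, 0],
    [0, 0, 0, 0],
  ],
)

```text
time_s: 2.3
tool_pos: [0.4239, 0.3, 0.3941]
tool_rot: [-89.7, 89.4, -180.0]
force: [-0.2, -0.3, -0.0]
grip_width: 0.0874
```

```bash
cat > w.py <<'E'
from h import *
from cell import viewer,sensors
import sys
m=viewer.camera_model("wrist");o=sensors.get_obs();im=viewer.read_camera("wrist")[:,:,::-1].copy()
cv2.imwrite(f"pics/{sys.argv[1]}.png",im);x,y=tool(o);z=float(sys.argv[2])
print(o["tool_pos"],"grasp@z",(o["tool_pos"]+x*((z-o["tool_pos"][2])/x[2])).round(4),x.round(3),y.round(3))
for c,(lo,hi) in COL.items():
    for ce,st in blobs(im,lo,hi,150):print(c,ce.round(0),st,ray(m,ce,z)[0].round(4))
E
python3 w.py w1 .115
```

```text
[0.42392012 0.2999796  0.39405884] grasp@z [0.4212 0.3    0.115 ] [-0.01 -0.   -1.  ] [ 1.    -0.005 -0.01 ]
blue [334. 213.] [ 310  190   49   46 1742] [0.4327 0.2899 0.115 ]
amber [520. 269.] [514 248  11  47 157] [0.5902 0.2399 0.115 ]
green [507. 152.] [485 145  41  22 162] [0.5664 0.3385 0.115 ]
green [558. 185.] [ 532  162   53   48 1971] [0.6094 0.3121 0.115 ]
```

View pics/w1.png

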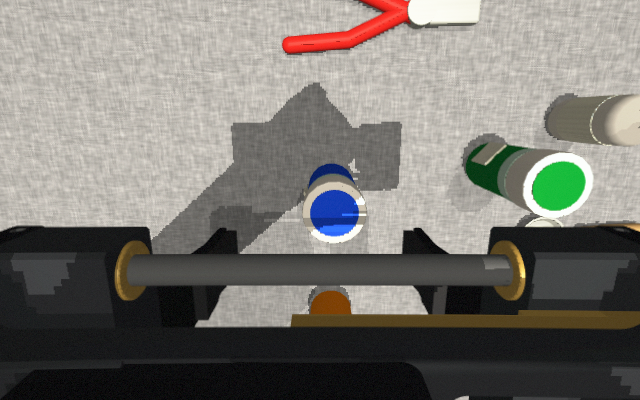

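The wrist view shows blue_1's lid at px (334,213), which puts it at (0.4327, 0.2899) and agrees with the top view. Descending on it.

Emit:
carry_out(
  moves=[
    [1.2, -1.0, 0, 0],
    [0, 0, -3.5, 0],
    [0, 0, -3.5, 0],
    [0, 0, -3.0, 0],
    [0, 0, -2.0, 0],
    [0, 0, -0.6, 0],
    [0, 0, 0, 0],
  ],
)

```text
time_s: 3.05
tool_pos: [0.4505, 0.2708, 0.2624]
tool_rot: [-23.9, 89.5, -115.7]
force: [-0.6, -0.7, 0.0]
grip_width: 0.0869
```

```bash
python3 w.py w2 .115
```

```text
[0.45047108 0.27082382 0.26235852] grasp@z [0.4499 0.2695 0.115 ] [-0.004 -0.009 -1.   ] [ 0.999 -0.032 -0.004]
blue [277. 225.] [ 229  190   97   64 5189] [0.4329 0.2945 0.115 ]
green [558. 147.] [ 507  104  124   92 4088] [0.5412 0.3224 0.115 ]
```

Emit:
carry_out(
  moves=[
    [-0.8, 1.0, 0, 0],
    [-0.4, 0.6, 0, 0],
    [0, 0, 0, 0],
    [0, 0, 0, 0],
  ],
)

```text
time_s: 3.5
tool_pos: [0.4393, 0.2889, 0.2668]
tool_rot: [27.8, 89.6, -64.1]
force: [-0.1, -0.9, 0.1]
grip_width: 0.087
```

```bash
python3 w.py w3 .115
```

```text
[0.43932838 0.28887093 0.26676185] grasp@z [0.4398 0.2879 0.115 ] [ 0.003 -0.006 -1.   ] [ 0.999 -0.033  0.003]
blue [320. 185.] [303 171  36  28 377] [0.441  0.3282 0.115 ]
blue [304. 243.] [ 263  229   82   25 1460] [0.4332 0.3029 0.115 ]
blue [304. 297.] [ 262  286   85   27 1675] [0.4323 0.2774 0.115 ]
green [564. 174.] [ 513  132  127   92 4317] [0.5388 0.3295 0.115 ]
```

View pics/w3.png

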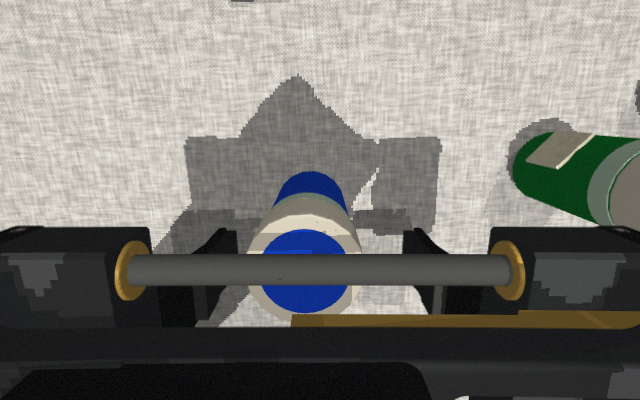

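The wrist view shows blue_1's disc between the fingers, centre at about (304,270), 7 mm off the jaw centre. I'll centre on it and close.

Emit:
carry_out(
  moves=[
    [-0.4, 0.2, -0.3, 0],
    [0, 0, 0, 0],
  ],
)

```text
time_s: 3.75
tool_pos: [0.435, 0.2913, 0.264]
tool_rot: [35.0, 89.6, -56.8]
force: [-0.1, 0.3, -0.3]
grip_width: 0.087
```

Emit:
carry_out(
  moves=[
    [0, 0, 0, 0],
    [0, 0, 0, 0],
    [0, 0, 0, 0],
    [0, 0, 0, 0],
    [0, 0, 0, 0],
    [0, 0, 0, 0],
  ],
  hand=4.5,
  force=25,
)

```text
time_s: 4.35
tool_pos: [0.4348, 0.291, 0.2637]
tool_rot: [23.0, 89.6, -68.9]
force: [-0.3, -0.3, -0.2]
grip_width: 0.0536
```

Emit:
carry_out(
  moves=[
    [0, 0, 1.0, 0],
    [0, 0, 2.5, 0],
    [0, 0, 3.5, 0],
    [0, 0, 3.5, 0],
    [0, 0, 3.5, 0],
    [0, 0, 2, 0],
    [0, 0, 0, 0],
  ],
)

```text
time_s: 5.05
tool_pos: [0.4315, 0.2885, 0.4273]
tool_rot: [-24.9, 89.3, -116.7]
force: [0.4, 1.0, -5.0]
grip_width: 0.0534
```

Emit:
carry_out(
  moves=[
    [0.8, -2, 0, 0],
    [0.8, -4, 0, 0],
    [0.8, -4, 0, 0],
    [0.8, -4, 0, 0],
    [0.8, -4, 0, 0],
    [0.8, -4, 0, 0],
    [0.8, -4, 0, 0],
    [0.8, -4, 0, 0],
    [0.8, -4, 0, 0],
    [0.8, -3, 0, 0],
    [0, -1, 0, 0],
    [0, 0, 0, 0],
  ],
)

```text
time_s: 6.25
tool_pos: [0.5032, -0.1068, 0.4091]
tool_rot: [-73.0, 88.2, -164.4]
force: [-0.5, -0.2, -3.5]
grip_width: 0.0531
```

Emit:
carry_out(
  moves=[
    [0, 0, 2.0, 0],
    [0.3, -2, 0.2, 0],
    [0.3, -4, 0.2, 0],
    [0.3, -4, 0.2, 0],
    [0.3, -4, 0.2, 0],
    [0.3, -3.5, 0.2, 0],
    [0.2, -2, 0, 0],
    [0, -0.6, 0, 0],
    [0, 0, 0, 0],
    [0, 0, 0, 0],
  ],
)

```text
time_s: 7.25
tool_pos: [0.5206, -0.3017, 0.4307]
tool_rot: [-93.4, 87.6, 176.5]
force: [-0.4, 0.4, -4.0]
grip_width: 0.053
```

```bash
python3 w.py w4 .012
python3 - <<'E'
from cell import viewer,sensors
from h import *
im=viewer.read_camera("top")[:,:,::-1];cv2.imwrite("pics/top1.png",im)
cv2.imwrite("pics/pair.png",np.hstack([cv2.resize(cv2.imread("pics/w4.png"),(400,250)),cv2.resize(im[150:290,390:580],(380,280))[:250]]))
E
```

```text
[ 0.52056075 -0.30168307  0.43067825] grasp@z [ 0.5033 -0.3006  0.012 ] [-0.041  0.003 -0.999] [ 0.999 -0.002 -0.041]
blue [341.  28.] [ 309    0   65   58 3599] [ 0.5266 -0.1411  0.012 ]
blue [335. 106.] [ 312   82   48   49 1836] [ 0.5212 -0.2233  0.012 ]
blue [338. 171.] [ 306  152   57   57 1819] [ 0.5261 -0.299   0.012 ]
blue [321. 246.] [284 236  75  18 939] [ 0.5045 -0.3982  0.012 ]
blue [320. 298.] [ 275  285   92   29 2172] [ 0.5034 -0.4736  0.012 ]
amber [397. 109.] [380  77  49  65 870] [ 0.5933 -0.2262  0.012 ]
amber [395. 167.] [377 154  60  31 886] [ 0.5943 -0.2944  0.012 ]
green [632.  74.] [624  57  16  39 152] [ 0.8409 -0.1929  0.012 ]
green [628. 146.] [614 124  26  47 230] [ 0.8536 -0.2702  0.012 ]
```

View pics/pair.png

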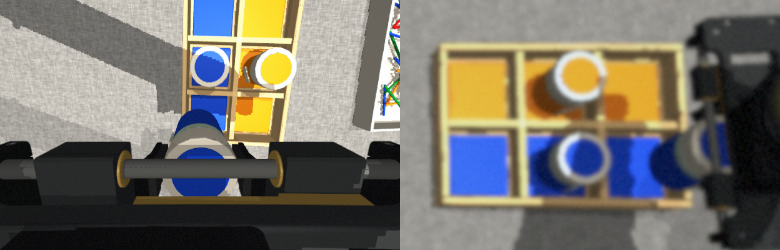

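The pictures show the jar held above the crate, upright within about 2°, with both empty end columns clear. I'll centre it over the right-hand blue cell and lower in stages.

Emit:
carry_out(
  moves=[
    [0.5, -0.7, 0, 0],
    [0.3, -0.3, 0, 0],
    [0, 0, -1.5, 0],
    [0, 0, -2.5, 0],
    [0, 0, -2, 0],
    [0, 0, -1, 0],
    [0, 0, 0, 0],
    [0, 0, 0, 0],
  ],
)

```text
time_s: 8.15
tool_pos: [0.5303, -0.3077, 0.3567]
tool_rot: [-93.8, 87.7, 176.5]
force: [-0.3, 0.9, -3.9]
grip_width: 0.0536
```

```bash
cat > b.py <<'E'
from h import *
from cell import sensors
o=sensors.get_obs();x,y=tool(o);print("bottom",(o["tool_pos"]+x*.2637).round(4),x.round(3),y.round(3),o["joint_velocities"].round(1),o["qpos"].round(0))
E
python3 b.py
```

```text
bottom [ 0.5199 -0.3071  0.0932] [-0.04   0.002 -0.999] [ 0.999  0.005 -0.04 ] [ 0.1  0.4  0.   0.5 -0.1 -0.2  0.1] [ 46.  18. -23.  91.   8.  75.  22.]
```

Emit:
carry_out(
  moves=[
    [0.1, -0.5, 0, 0],
    [0, 0, -1.5, 0],
    [0, 0, -2, 0],
    [0, 0, -1.2, 0],
    [0, 0, -0.5, 0],
    [0, 0, 0, 0],
    [0, 0, 0, 0],
  ],
)

```text
time_s: 8.85
tool_pos: [0.5323, -0.3142, 0.3048]
tool_rot: [-88.3, 88.0, -178.1]
force: [0.4, 0.0, -2.8]
grip_width: 0.0537
```

```bash
python3 b.py
```

```text
bottom [ 0.5234 -0.3145  0.0412] [-0.034 -0.001 -0.999] [ 0.999  0.003 -0.034] [-0.   0.2 -0.  -0.  -0.  -0.1 -0.2] [ 46.  21. -23.  94.   9.  69.  22.]
```

Emit:
carry_out(
  moves=[
    [0, 0, -1.0, 0],
    [0, 0, -0.6, 0],
    [0, 0, -0.5, 0],
    [0, 0, -0.3, 0],
    [0, 0, -0.2, 0],
    [0, 0, 0, 0],
    [0, 0, 0, 0],
  ],
)

```text
time_s: 9.55
tool_pos: [0.533, -0.3144, 0.2782]
tool_rot: [-85.3, 88.2, -175.1]
force: [-0.7, 0.4, -3.3]
grip_width: 0.0529
```

```bash
python3 b.py
```

```text
bottom [ 0.5246 -0.3151  0.0146] [-0.032 -0.003 -0.999] [ 0.999  0.003 -0.032] [ 0.1  0.1  0.1  0.   0.  -0.1  0. ] [ 46.  22. -22.  95.  10.  67.  21.]
```

Emit:
carry_out(
  moves=[
    [0, 0, -0.2, 0],
    [0, 0, 0, 0],
    [0, 0, -0.1, 0],
    [0, 0, 0, 0],
  ],
)

```text
time_s: 9.95
tool_pos: [0.5334, -0.3147, 0.2766]
tool_rot: [-82.3, 88.3, -172.1]
force: [-0.0, 0.3, -4.7]
grip_width: 0.0535
```

Emit:
carry_out(
  moves=[
    [0, 0, -0.2, 0],
    [0, 0, -0.1, 0],
    [0, 0, -0.1, 0],
    [0, 0, 0, 0],
  ],
)

```text
time_s: 10.35
tool_pos: [0.5334, -0.3152, 0.2764]
tool_rot: [-77.2, 88.3, -167.1]
force: [-1.0, 0.8, -1.1]
grip_width: 0.0535
```

The force shows the tile is taking the weight. Releasing.

Emit:
carry_out(
  moves=[
    [0, 0, 0, 0],
    [0, 0, 0, 0],
    [0, 0, 0, 0],
    [0, 0, 0, 0],
  ],
  hand=7.2,
)

```text
time_s: 10.75
tool_pos: [0.5342, -0.3153, 0.276]
tool_rot: [-74.4, 88.4, -164.3]
force: [0.0, -0.6, 0.5]
grip_width: 0.0705
```

Emit:
carry_out(
  moves=[
    [0, 0, 1.0, 0],
    [0, 0, 2.5, 0],
    [0, 0, 3.5, 0],
    [0, 0, 3.5, 0],
    [0, 0, 2.5, 0],
    [0, 3, 0.3, 0],
    [-0.3, 4.5, 0.2, 0],
    [-0.3, 4.5, 0, 0],
    [-0.3, 4.5, 0, 0],
    [-0.3, 4.5, 0, 0],
    [-0.3, 4.5, 0, 0],
    [-0.3, 4.5, 0, 0],
  ],
)

```text
time_s: 11.95
tool_pos: [0.5136, -0.0124, 0.4271]
tool_rot: [-30.8, 88.9, -121.4]
force: [0.5, 0.3, 0.7]
grip_width: 0.0721
```

Emit:
carry_out(
  moves=[
    [0, 4.5, 0, 0],
    [0.5, 4.5, 0, 0],
    [1.5, 4.5, 0, 0],
    [1.5, 2.5, 0, 0],
    [1.2, 1.0, 0, 0],
    [0, 0, 0, 0],
    [0, 0, 0, 0],
  ],
  hand=8.7,
)

```text
time_s: 12.65
tool_pos: [0.5575, 0.1753, 0.436]
tool_rot: [15.3, 89.2, -74.5]
force: [0.1, -0.2, 0.2]
grip_width: 0.0873
```

```bash
python3 w.py w5 .115; python3 b.py
```

```text
[0.55750558 0.17530443 0.43596198] grasp@z [0.5587 0.1709 0.115 ] [ 0.004 -0.014 -1.   ] [1.    0.003 0.004]
blue [369. 199.] [ 349  179   42   41 1319] [0.6056 0.1619 0.115 ]
amber [484. 112.] [457 108  59  13 230] [0.7026 0.2412 0.115 ]
amber [181. 232.] [168 212  36  39 643] [0.4242 0.1289 0.115 ]
green [382.  23.] [ 358    0   48   49 1940] [0.6093 0.3116 0.115 ]
green [611.  14.] [600   8  24  13 260] [0.793 0.316 0.115]
green [603.  48.] [592  43  23  12 244] [0.7929 0.291  0.115 ]
green [596.  81.] [585  76  23  11 219] [0.7928 0.2658 0.115 ]
green [589. 111.] [578 107  23  10 199] [0.7929 0.2409 0.115 ]
bottom [0.5586 0.1713 0.1724] [ 0.004 -0.014 -1.   ] [1.    0.002 0.004] [ 0.9 -0.7  0.5  0.8  0.2  0.   0. ] [ 17.  14. -44.  89.  10.  81. -28.]
```

Emit:
carry_out(
  moves=[
    [2.5, -0.4, 0, 0],
    [1.5, -0.4, 0, 0],
    [0.3, 0, 0, 0],
    [0, 0, 0, 0],
    [0, 0, 0, 0],
  ],
)

```text
time_s: 13.2
tool_pos: [0.5996, 0.1616, 0.4377]
tool_rot: [15.0, 88.9, -75.3]
force: [-0.3, -0.5, 0.2]
grip_width: 0.0871
```

```bash
python3 w.py w6 .115|head -2; python3 b.py
```

```text
[0.59964834 0.16164443 0.4377321 ] grasp@z [0.6013 0.1555 0.115 ] [ 0.005 -0.019 -1.   ] [ 1.    -0.005  0.005]
blue [324. 182.] [ 304  162   42   42 1354] [0.6055 0.162  0.115 ]
bottom [0.6009 0.1567 0.1742] [ 0.005 -0.019 -1.   ] [ 1.    -0.005  0.005] [-0.3 -0.  -0.3 -0.2  0.1 -0.2 -0.1] [ 16.  19. -42.  84.  14.  83. -27.]
```

Emit:
carry_out(
  moves=[
    [0.4, 0.3, 0, 0],
    [0, 0, -2.5, 0],
    [0, 0, -3.5, 0],
    [0, 0, -3.5, 0],
    [0, 0, -2, 0],
    [0, 0, -0.5, 0],
    [0, 0, 0, 0],
    [0, 0, 0, 0],
  ],
)

```text
time_s: 14.05
tool_pos: [0.6017, 0.1683, 0.3184]
tool_rot: [34.1, 88.7, -56.0]
force: [0.1, -0.5, 1.0]
grip_width: 0.0869
```

```bash
python3 w.py w7 .115|head -3; python3 b.py
```

```text
[0.60168742 0.16830533 0.31836923] grasp@z [0.6042 0.1646 0.115 ] [ 0.012 -0.018 -1.   ] [ 1.    -0.001  0.012]
blue [322. 232.] [ 289  207   67   47 2660] [0.6056 0.1653 0.115 ]
green [319.  31.] [295  19  50  25 480] [0.6037 0.2732 0.115 ]
bottom [0.6052 0.1636 0.0551] [ 0.013 -0.018 -1.   ] [ 1.    -0.001  0.013] [ 0.2 -0.3  0.1 -0.3  0.1 -0.3 -0.1] [ 14.  23. -41.  92.  17.  70. -31.]
```

Emit:
carry_out(
  moves=[
    [0.2, -0.3, -1.0, 0],
    [0, 0, -2, 0],
    [0, 0, -1.5, 0],
    [0, 0, -0.6, 0],
    [0, 0, 0, 0],
    [0, 0, 0, 0],
  ],
)

```text
time_s: 14.7
tool_pos: [0.6059, 0.1651, 0.2693]
tool_rot: [51.3, 88.4, -38.9]
force: [-0.0, -0.3, 0.9]
grip_width: 0.087
```

```bash
python3 w.py w8 .115|head -1
```

```text
[0.60592678 0.16508377 0.26931743] grasp@z [0.6092 0.1625 0.115 ] [ 0.021 -0.017 -1.   ] [ 1.    -0.002  0.021]
```

Emit:
carry_out(
  moves=[
    [-0.3, 0, -0.5, 0],
    [0, 0, 0, 0],
  ],
)

```text
time_s: 14.95
tool_pos: [0.6031, 0.1653, 0.2651]
tool_rot: [54.2, 88.4, -36.0]
force: [0.2, -0.2, -0.2]
grip_width: 0.0872
```

Emit:
carry_out(
  moves=[
    [0, 0, 0, 0],
    [0, 0, 0, 0],
    [0, 0, 0, 0],
    [0, 0, 0, 0],
    [0, 0, 0, 0],
    [0, 0, 0, 0],
  ],
  hand=4.5,
)

```text
time_s: 15.55
tool_pos: [0.603, 0.1656, 0.2661]
tool_rot: [55.3, 88.3, -34.8]
force: [-1.8, -0.2, 0.5]
grip_width: 0.0536
```

Emit:
carry_out(
  moves=[
    [0, 0, 1.0, 0],
    [0, 0, 2.5, 0],
    [0, 0, 3.5, 0],
    [0, 0, 3.5, 0],
    [0, 0, 3.5, 0],
    [0, 0, 2, 0],
    [0, 0, 0, 0],
  ],
)

```text
time_s: 16.25
tool_pos: [0.5999, 0.1643, 0.4294]
tool_rot: [38.8, 88.7, -51.3]
force: [0.3, 0.0, -3.2]
grip_width: 0.0532
```

```bash
python3 b.py
```

```text
bottom [0.6037 0.1595 0.1658] [ 0.014 -0.018 -1.   ] [ 1.    -0.001  0.015] [-0.1  0.4  0.3  1.6 -0.2 -0.6  0. ] [ 16.  19. -43.  84.  14.  81. -28.]
```

Emit:
carry_out(
  moves=[
    [-0.8, -2, 0.2, 0],
    [-1, -4, 0.2, 0],
    [-1, -4, 0.2, 0],
    [-1, -4, 0.2, 0],
    [-1, -4, 0.2, 0],
    [-1, -4, 0.2, 0],
    [-1, -3, 0.2, 0],
    [-0.5, -1.5, 0, 0],
    [0, -0.5, 0, 0],
    [0, 0, 0, 0],
    [0, 0, 0, 0],
  ],
)

```text
time_s: 17.35
tool_pos: [0.5169, -0.1135, 0.4288]
tool_rot: [-28.0, 89.3, -117.8]
force: [-0.0, -0.2, -3.0]
grip_width: 0.0534
```

```bash
sed -i 's/.2637/.2661/' b.py; python3 b.py
```

```text
bottom [ 0.5153 -0.1165  0.1627] [-0.006 -0.011 -1.   ] [ 1.     0.003 -0.006] [-0.4  0.4 -0.3  0.4 -0.2 -0.3 -0.2] [ 41.   5. -34.  97.   3.  79.   7.]
```

Emit:
carry_out(
  moves=[
    [0.5, -1.2, 0, 0],
    [0.4, -0.8, 0, 0],
    [0, 0, -1.5, 0],
    [0, 0, -2.5, 0],
    [0, 0, -2, 0],
    [0, 0, -1, 0],
    [0, 0, 0, 0],
    [0, 0, 0, 0],
  ],
)

```text
time_s: 18.15
tool_pos: [0.5285, -0.1302, 0.3525]
tool_rot: [-42.2, 89.4, -131.6]
force: [1.3, 0.4, -3.4]
grip_width: 0.0535
```

```bash
python3 b.py
```

```text
bottom [ 0.5268 -0.1321  0.0864] [-0.006 -0.007 -1.   ] [ 1.     0.012 -0.006] [-0.1  0.5 -0.1  0.3  0.  -0.2 -0.1] [ 41.  10. -33. 101.   6.  71.   7.]
```

Emit:
carry_out(
  moves=[
    [-0.1, -0.6, 0, 0],
    [0, 0, -1.5, 0],
    [0, 0, -2, 0],
    [0, 0, -1.2, 0],
    [0, 0, -0.4, 0],
    [0, 0, 0, 0],
    [0, 0, 0, 0],
  ],
)

```text
time_s: 18.85
tool_pos: [0.5286, -0.1374, 0.3014]
tool_rot: [-2.1, 89.4, -91.5]
force: [-0.1, -0.4, -3.4]
grip_width: 0.0529
```

```bash
python3 b.py
```

```text
bottom [ 0.5285 -0.14    0.0353] [-0.   -0.01 -1.  ] [ 1.     0.011 -0.   ] [ 0.1  0.1 -0.  -0.2  0.1 -0.1 -0. ] [ 41.  13. -33. 104.   8.  65.   6.]
```

Emit:
carry_out(
  moves=[
    [-0.3, 0, -0.8, 0],
    [0, 0, -0.6, 0],
    [0, 0, -0.3, 0],
    [0, 0, -0.2, 0],
    [0, 0, 0, 0],
    [0, 0, -0.1, 0],
    [0, 0, 0, 0],
  ],
)

```text
time_s: 19.55
tool_pos: [0.526, -0.1375, 0.2814]
tool_rot: [13.7, 89.4, -75.7]
force: [0.0, 0.2, -3.3]
grip_width: 0.0536
```

Emit:
carry_out(
  moves=[
    [0, 0, -0.2, 0],
    [0, 0, 0, 0],
  ],
)

```text
time_s: 19.75
tool_pos: [0.5262, -0.1375, 0.2796]
tool_rot: [15.9, 89.3, -73.5]
force: [-0.7, -0.2, -3.4]
grip_width: 0.0537
```

Emit:
carry_out(
  moves=[
    [0, 0, -0.2, 0],
    [0, 0, -0.1, 0],
    [0, 0, 0, 0],
  ],
)

```text
time_s: 20.05
tool_pos: [0.5267, -0.1376, 0.2789]
tool_rot: [18.8, 89.2, -70.6]
force: [0.1, -0.1, -2.9]
grip_width: 0.0536
```

Emit:
carry_out(
  moves=[
    [0, 0, -0.2, 0],
    [0, 0, 0, 0],
  ],
)

```text
time_s: 20.25
tool_pos: [0.5272, -0.1377, 0.2788]
tool_rot: [21.1, 89.1, -68.3]
force: [-0.7, -0.1, -3.0]
grip_width: 0.0536
```

Emit:
carry_out(
  moves=[
    [0, 0, -0.3, 0],
    [0, 0, -0.3, 0],
    [0, 0, 0, 0],
  ],
)

```text
time_s: 20.55
tool_pos: [0.5281, -0.1379, 0.2791]
tool_rot: [19.1, 88.9, -70.3]
force: [-0.4, 0.2, -3.0]
grip_width: 0.0533
```

It no longer moves down, and the bottom computes to 12.5–13 mm, so it's on the tile. Releasing.

Emit:
carry_out(
  moves=[
    [0, 0, 0, 0],
    [0, 0, 0, 0],
    [0, 0, 0, 0],
    [0, 0, 0, 0],
  ],
  hand=7.2,
)

```text
time_s: 20.95
tool_pos: [0.5287, -0.138, 0.2788]
tool_rot: [25.5, 88.8, -63.9]
force: [1.1, -0.6, 0.2]
grip_width: 0.0706
```

Emit:
carry_out(
  moves=[
    [0, 0, 1.0, 0],
    [0, 0, 2.5, 0],
    [0, 0, 3.5, 0],
    [0, 0, 3.5, 0],
    [0, 0, 2.5, 0],
    [-0.5, 3, 0.3, 0],
    [-1, 4.5, 0.2, 0],
    [-1, 4.5, 0, 0],
    [-1, 4.0, 0, 0],
    [-1, 3, 0, 0],
    [-0.5, 1, 0, 0],
    [0, 0, 0, 0],
  ],
)

```text
time_s: 22.15
tool_pos: [0.475, 0.0689, 0.4275]
tool_rot: [45.7, 88.4, -43.8]
force: [-0.1, -0.5, 0.1]
grip_width: 0.0722
```

```bash
python3 w.py w9 .115; python3 b.py
```

```text
[0.47501421 0.06885159 0.42748345] grasp@z [0.4813 0.0628 0.115 ] [ 0.02  -0.019 -1.   ] [1.    0.009 0.02 ]
amber [264. 116.] [ 241   92   47   48 1770] [0.4327 0.1296 0.115 ]
bottom [0.4809 0.0628 0.1615] [ 0.02  -0.019 -1.   ] [1.    0.008 0.02 ] [ 1.2  1.1  1.9 -0.2  0.8 -0.4  0.2] [ 32.  -3. -43. 103.  -0.  77. -10.]
```

Emit:
carry_out(
  moves=[
    [-1.5, 2.0, 0, 0],
    [-1.5, 2.2, 0, 0],
    [-0.8, 1.2, 0, 0],
    [0, 0, 0, 0],
    [0, 0, 0, 0],
  ],
  hand=8.7,
)

```text
time_s: 22.7
tool_pos: [0.4401, 0.1136, 0.428]
tool_rot: [47.1, 88.3, -43.3]
force: [-0.3, -0.9, 0.4]
grip_width: 0.0865
```

```bash
python3 w.py w10 .10; python3 b.py
```

```text
[0.44011182 0.11363808 0.42802957] grasp@z [0.4473 0.1069 0.1   ] [ 0.022 -0.021 -1.   ] [ 1.    -0.007  0.022]
amber [304. 167.] [ 282  146   45   44 1551] [0.4322 0.1269 0.1   ]
amber [520. 274.] [516 253   9  40 172] [0.6546 0.0123 0.1   ]
bottom [0.4459 0.1082 0.162 ] [ 0.021 -0.02  -1.   ] [ 1.    -0.007  0.022] [ 0.1  0.3 -0.1 -0.1 -0.4  0.  -0.2] [ 31.  -7. -45. 106.  -4.  78. -14.]
```

Emit:
carry_out(
  moves=[
    [-0.6, 1.0, 0, 0],
    [-0.4, 0.7, 0, 0],
    [0, 0, -2.5, 0],
    [0, 0, -3.5, 0],
    [0, 0, -2.5, 0],
    [0, 0, -1.2, 0],
    [0, 0, 0, 0],
    [0, 0, 0, 0],
  ],
)

```text
time_s: 23.55
tool_pos: [0.4305, 0.1314, 0.3298]
tool_rot: [54.4, 88.2, -36.3]
force: [0.9, -0.5, -0.3]
grip_width: 0.0873
```

```bash
python3 w.py w11 .115; python3 b.py
```

```text
[0.43054578 0.13141569 0.32975745] grasp@z [0.4359 0.1275 0.115 ] [ 0.025 -0.018 -1.   ] [ 1.    -0.01   0.025]
amber [315. 224.] [ 283  194   64   60 3058] [0.4326 0.1297 0.115 ]
bottom [0.4373 0.1265 0.064 ] [ 0.025 -0.018 -1.   ] [ 1.    -0.01   0.025] [ 0.2 -0.4  0.1 -0.4  0.2 -0.1  0.1] [ 29.  -3. -48. 115.  -0.  66. -20.]
```

Emit:
carry_out(
  moves=[
    [-0.2, 0.1, -1.5, 0],
    [0, 0, -2.2, 0],
    [0, 0, -1.6, 0],
    [0, 0, -0.8, 0],
    [0, 0, -0.2, 0],
    [0, 0, 0, 0],
    [0, 0, 0, 0],
  ],
)

```text
time_s: 24.3
tool_pos: [0.4332, 0.1335, 0.2736]
tool_rot: [67.6, 87.4, -23.2]
force: [0.2, -0.5, -0.9]
grip_width: 0.0868
```

```bash
python3 w.py w12 .115|head -1; python3 b.py
```

```text
[0.43318595 0.13348081 0.27356241] grasp@z [0.4397 0.1307 0.115 ] [ 0.041 -0.018 -0.999] [ 0.999 -0.013  0.041]
bottom [0.4443 0.1288 0.0078] [ 0.041 -0.017 -0.999] [ 0.999 -0.013  0.042] [ 0.  -0.1  0.   0.3  0.1 -0.1 -0.1] [ 28.   3. -49. 118.   4.  58. -24.]
```

Emit:
carry_out(
  moves=[
    [-0.6, -0.1, -0.7, 0],
    [0, 0, 0, 0],
  ],
)

```text
time_s: 24.55
tool_pos: [0.4272, 0.1325, 0.2671]
tool_rot: [68.4, 87.3, -22.4]
force: [0.4, -0.0, -0.3]
grip_width: 0.0867
```

Emit:
carry_out(
  moves=[
    [0, 0, 0, 0],
    [0, 0, 0, 0],
    [0, 0, 0, 0],
    [0, 0, 0, 0],
    [0, 0, 0, 0],
    [0, 0, 0, 0],
  ],
  hand=4.5,
)

```text
time_s: 25.15
tool_pos: [0.4269, 0.1325, 0.2673]
tool_rot: [67.7, 87.3, -23.1]
force: [-1.5, 0.2, 0.8]
grip_width: 0.0537
```

Emit:
carry_out(
  moves=[
    [0, 0, 1.0, 0],
    [0, 0, 2.5, 0],
    [0, 0, 3.5, 0],
    [0, 0, 3.5, 0],
    [0, 0, 3.5, 0],
    [0, 0, 2, 0],
    [0, 0, 0, 0],
  ],
)

```text
time_s: 25.85
tool_pos: [0.4229, 0.1325, 0.4326]
tool_rot: [64.4, 87.7, -26.2]
force: [0.3, 0.6, -4.4]
grip_width: 0.0534
```

```bash
python3 b.py
```

```text
bottom [0.4326 0.1277 0.1668] [ 0.036 -0.018 -0.999] [ 0.999 -0.01   0.036] [-0.3 -0.3 -0.   1.7 -0.2 -0.6  0.1] [ 30. -10. -46. 107.  -6.  78. -15.]
```

Emit:
carry_out(
  moves=[
    [1.2, -1.6, 0.1, 0],
    [2.4, -3.2, 0.2, 0],
    [2.6, -3.6, 0.2, 0],
    [2.6, -3.6, 0.2, 0],
    [2.6, -3.6, 0.2, 0],
    [2.6, -3.6, 0.2, 0],
    [2, -3, 0.2, 0],
    [1.0, -1.8, 0, 0],
    [0.3, -0.8, 0, 0],
    [0, 0, 0, 0],
    [0, 0, 0, 0],
  ],
)

```text
time_s: 26.95
tool_pos: [0.5983, -0.1322, 0.4245]
tool_rot: [34.1, 88.9, -56.4]
force: [-0.3, 0.2, -2.0]
grip_width: 0.0537
```

```bash
sed -i 's/.2661/.267/' b.py;python3 b.py
```

```text
bottom [ 0.601  -0.1364  0.1575] [ 0.01  -0.016 -1.   ] [ 1.    -0.007  0.01 ] [ 0.2  0.4 -0.1  0.8 -0.1 -0.1  0.1] [ 38.  16. -35.  86.  10.  80.   2.]
```

Emit:
carry_out(
  moves=[
    [0.6, -0.3, 0, 0],
    [0.5, -0.2, 0, 0],
    [0, 0, -1.5, 0],
    [0, 0, -2.5, 0],
    [0, 0, -1.5, 0],
    [0, 0, -0.7, 0],
    [0, 0, 0, 0],
    [0, 0, 0, 0],
  ],
)

```text
time_s: 27.75
tool_pos: [0.609, -0.1306, 0.3595]
tool_rot: [36.7, 88.9, -53.2]
force: [0.3, -0.3, -2.2]
grip_width: 0.0535
```

```bash
python3 b.py
python3 - <<'E'
from cell import viewer
from h import *
t=viewer.read_camera("top")[:,:,::-1];s=viewer.read_camera("scene")[:,:,::-1]
cv2.imwrite("pics/pair2.png",np.hstack([cv2.resize(t[150:280,390:550],(390,317)),cv2.resize(s[90:230,130:300],(390,317))]))
E
```

```text
bottom [ 0.6121 -0.1347  0.0926] [ 0.012 -0.015 -1.   ] [1.    0.002 0.011] [-0.2  0.1 -0.1  0.3  0.  -0.  -0.1] [ 37.  20. -35.  90.  12.  73.   1.]
```

View pics/pair2.png

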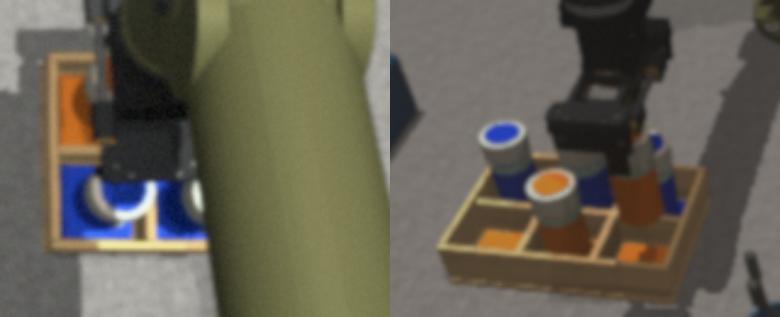

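The pictures show the two blue jars upright in their cells and the amber jar hanging over the left amber tile. Lowering it.

Emit:
carry_out(
  moves=[
    [0.2, -0.6, 0, 0],
    [0, 0, -1.5, 0],
    [0, 0, -2, 0],
    [0, 0, -1.5, 0],
    [0, 0, -0.7, 0],
    [0, 0, 0, 0],
    [0, 0, 0, 0],
  ],
)

```text
time_s: 28.55
tool_pos: [0.6118, -0.1384, 0.3009]
tool_rot: [43.6, 88.7, -46.4]
force: [-0.3, -0.0, -3.5]
grip_width: 0.054
```

```bash
python3 b.py
```

```text
bottom [ 0.6161 -0.1429  0.0339] [ 0.016 -0.017 -1.   ] [ 1.    -0.     0.016] [0.1 0.4 0.  0.1 0.  0.  0. ] [ 37.  23. -34.  93.  14.  67.   0.]
```

Emit:
carry_out(
  moves=[
    [-0.1, 0, -0.7, 0],
    [0, 0, -0.5, 0],
    [0, 0, -0.3, 0],
    [0, 0, -0.1, 0],
    [0, 0, 0, 0],
  ],
)

```text
time_s: 29.05
tool_pos: [0.6115, -0.1383, 0.2854]
tool_rot: [47.2, 88.5, -42.8]
force: [0.1, -0.8, -2.7]
grip_width: 0.0535
```

Emit:
carry_out(
  moves=[
    [0, 0, -0.2, 0],
    [0, 0, 0, 0],
  ],
)

```text
time_s: 29.25
tool_pos: [0.6116, -0.1383, 0.2836]
tool_rot: [47.8, 88.5, -42.2]
force: [-0.7, -1.1, -3.1]
grip_width: 0.0536
```

Emit:
carry_out(
  moves=[
    [0, 0, -0.2, 0],
    [0, 0, 0, 0],
  ],
)

```text
time_s: 29.45
tool_pos: [0.6117, -0.1383, 0.2817]
tool_rot: [48.1, 88.5, -41.9]
force: [-0.3, -0.7, -3.4]
grip_width: 0.0534
```

Emit:
carry_out(
  moves=[
    [0, 0, -0.2, 0],
    [0, 0, 0, 0],
  ],
)

```text
time_s: 29.65
tool_pos: [0.612, -0.1384, 0.2801]
tool_rot: [49.1, 88.4, -40.9]
force: [-0.7, 0.3, -3.1]
grip_width: 0.0537
```

Emit:
carry_out(
  moves=[
    [0, 0, -0.2, 0],
    [0, 0, 0, 0],
  ],
)

```text
time_s: 29.85
tool_pos: [0.6123, -0.1384, 0.2803]
tool_rot: [48.4, 88.3, -41.7]
force: [0.4, -0.0, -3.0]
grip_width: 0.0538
```

Emit:
carry_out(
  moves=[
    [0, 0, -0.2, 0],
    [0, 0, 0, 0],
  ],
)

```text
time_s: 30.05
tool_pos: [0.6126, -0.1386, 0.28]
tool_rot: [48.4, 88.2, -41.7]
force: [-0.5, -0.2, -4.1]
grip_width: 0.0536
```

It stopped at 0.280, where contact was expected. Releasing and backing off.

Emit:
carry_out(
  moves=[
    [0, 0, 0, 0],
    [0, 0, 0, 0],
    [0, 0, 0, 0],
    [0, 0, 0, 0],
  ],
  hand=6.8,
)

```text
time_s: 30.45
tool_pos: [0.6131, -0.1386, 0.28]
tool_rot: [50.6, 88.1, -39.4]
force: [-0.8, 0.4, -0.1]
grip_width: 0.0674
```

Emit:
carry_out(
  moves=[
    [0, 0, 1.0, 0],
    [0, 0, 2.5, 0],
    [0, 0, 3.5, 0],
    [0, 0, 3.5, 0],
    [0, 0, 2.5, 0],
    [-0.5, 3, 0.3, 0],
    [-1, 4.5, 0.2, 0],
    [-1, 4.5, 0, 0],
    [-1, 4.0, 0, 0],
    [-1, 3, 0, 0],
    [-0.5, 1, 0, 0],
    [0, 0, 0, 0],
  ],
)

```text
time_s: 31.65
tool_pos: [0.5593, 0.0676, 0.4308]
tool_rot: [60.4, 87.4, -29.8]
force: [-0.2, -0.6, -0.1]
grip_width: 0.0683
```

Run:
```python
from cell import viewer
from h import *
t=viewer.read_camera("top")[:,:,::-1].copy();s=viewer.read_camera("scene")[:,:,::-1].copy()
a=cv2.resize(t,(640,400))[130:310,140:560]
cv2.imwrite("pics/fin.png",np.hstack([cv2.resize(a,(460,197)),cv2.resize(s[110:230,130:310],(296,197))]))
for n,i in(("top",t),("scene",s)):
    m=viewer.camera_model(n)
    for c,(lo,hi) in COL.items():
        for ce,st in blobs(i,lo,hi,50):
            if 190<ce[0]<540 and 130<ce[1]<290: print(n,c,ce.round(0),st[2:],"z115",ray(m,ce,.115)[0,:2].round(4),"z127",ray(m,ce,.127)[0,:2].round(4))
```

```text
top blue [423. 235.] [ 27  28 265] z115 [ 0.5107 -0.1079] z127 [ 0.5097 -0.1058]
top blue [440. 227.] [ 16  17 221] z115 [ 0.5277 -0.145 ] z127 [ 0.5265 -0.1425]
top blue [462. 233.] [ 28  29 236] z115 [ 0.5131 -0.1877] z127 [ 0.512  -0.1847]
top blue [499. 222.] [15  9 60] z115 [ 0.5349 -0.2668] z127 [ 0.5336 -0.2629]
top blue [526. 226.] [ 18  18 244] z115 [ 0.524 -0.32 ] z127 [ 0.5229 -0.3155]
top blue [482. 228.] [ 17  18 234] z115 [ 0.5219 -0.2302] z127 [ 0.5207 -0.2267]
top blue [505. 244.] [ 26  15 166] z115 [ 0.4891 -0.2744] z127 [ 0.4883 -0.2704]
top amber [202. 160.] [10  9 67] z115 [0.6896 0.3637] z127 [0.6866 0.3605]
top amber [438. 186.] [ 17  17 218] z115 [ 0.6156 -0.1452] z127 [ 0.6134 -0.1427]
top amber [424. 198.] [ 30  30 295] z115 [ 0.5903 -0.1149] z127 [ 0.5884 -0.1127]
top amber [461. 196.] [ 30  30 287] z115 [ 0.5913 -0.1924] z127 [ 0.5894 -0.1893]
top amber [480. 187.] [ 17  16 226] z115 [ 0.6092 -0.2336] z127 [ 0.6071 -0.23  ]
top amber [506. 195.] [ 30  30 785] z115 [ 0.5906 -0.2859] z127 [ 0.5887 -0.2818]
top green [226. 195.] [ 16  16 212] z115 [0.6092 0.312 ] z127 [0.6071 0.3093]
scene blue [211. 150.] [13  7 70] z115 [ 0.5107 -0.2318] z127 [ 0.5257 -0.2248]
scene blue [241. 153.] [13  7 73] z115 [ 0.5164 -0.1466] z127 [ 0.5314 -0.1411]
scene amber [199. 171.] [ 14   9 100] z115 [ 0.5984 -0.2358] z127 [ 0.612  -0.2287]
scene amber [233. 174.] [ 14   9 101] z115 [ 0.604  -0.1473] z127 [ 0.6174 -0.1418]
scene green [416. 188.] [ 14   9 104] z115 [0.6137 0.3118] z127 [0.627  0.3092]
```

View pics/fin.png

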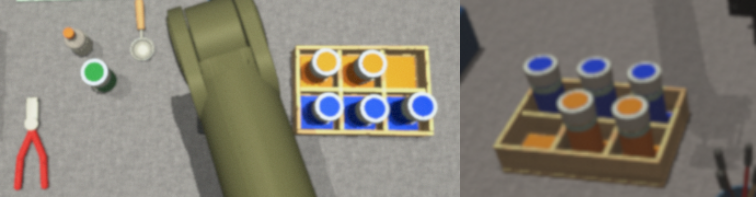

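All three jars stand upright in the right cells. Their lids measure as expected at z = 127 mm, and the green and stored jars have not moved. Handing in.

```bash
python3 -c "
from cell import env
print(env.sign_off())"
```

```text
the job is handed in; nothing more can be done
None
```

All three jars are back in the crate and the job is handed in, at about 32 s of the 70 s allowed. One blue jar is in each end cell of the blue row, and the amber jar is in the left-hand amber cell (higher y). Each was lowered until its tile stopped it, then released.

**Placement:** the final pictures show all three upright. Lid centres measured at 127 mm, the height of a jar standing on its tile, are (0.523, -0.316), (0.527, -0.143) and (0.613, -0.143). Those are within about 6 mm of my estimated cell centres.

**Other objects:** the green and both stored jars measure within 0.5 mm of where they started. The pliers, glue and scoop look untouched. The brush cup is hidden by the arm in the last top view and only partly visible in the scene crop.

**Checks that were weaker or disagreed:**
- The crate centres from the rim and from the tiles differed by about 4 mm, and the top and scene views differed by about 5 mm in x. The cells have more slack than that.
- For the second blue jar and the amber jar, the wrist force did not clearly drop on contact. I judged them set down because the arm stopped at the expected height and did not move when the jar was released.
- The tool tilted up to 2.6° during moves, and I couldn't correct it with this interface.

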